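# Switch the bench vacuum to the blue line and start the pump

## Task

Switch the vacuum over to the blue line: pull the black selector knob up out of its parked slot, turn it round to the blue tag and let it drop fully home into that line's slot, feeling for the slot because the tags only show roughly where it is. Then press the green start button on the pump's switch box right down and let it go. Do not force the knob: its locking pin must never be strained sideways or pressed hard onto the collar; and leave the labware around it alone.

Things in the scene. Friction and masses are not known exactly. Their poses are not given: they have to be found in the camera images.
- manifold: Fixed vacuum manifold: blue block 150 x 260 mm (its x, y), 50 mm high, aluminium deck, brass hose barbs on its +x side, a brass inlet there too, a round gauge on the deck (up to 110 mm above the table, 135 mm from the knob). Origin: centre of its underside, z up. The selector knob's axis is vertical at (0, -30 mm).
- knob: Black selector knob: round skirt 74 mm across, 8 mm thick; on it a grip bar 14 mm thick (y), 54 mm long (x), 32 mm high. Origin: on its axis at the skirt's underside, 67.5 mm above the manifold's underside when home in a slot. x: along the white pointer line. Skirt top at z = 8 mm, bar top at z = 40 mm. At the start it is home in the parked slot, pointing along the manifold's +x within 0.35 rad.
- knob_grip (a point): Middle of the knob's grip bar: on the axis, 24 mm above the knob's origin. The knob lifts 13 mm to a stop against a spring of 6 N when home, 8 N at 8 mm (plus 1 N of weight, 0.5 N of friction). Its pin is clear of the slots from 8 mm of lift on. It turns up to 1.7 rad either way from the middle of the collar's parked slot.
- knob_aim (a point): Point 54 mm out from the knob's axis along its pointer (knob x = 54 mm, z = 0): it passes over the tags as the knob turns. Between slots the collar is flat and level: a knob let go there stays up by 8 mm, resting on its pin, and stays where it is left.
- pin: Locking pin, fixed under the knob's skirt (frame as the knob's): 6 x 6 mm, flat-ended, 30 mm from the axis under the pointer. It enters a castellated steel collar with slots 8 mm deep: a wide parked slot (0.13 rad of play each way) and four narrow ones (0.05 rad of play each way). Resting on the collar it carries about 9 N; a contact force on it above 20 N strains it.
- tag_blue: Blue round tag, 18 mm across, 4 mm high, fixed on the deck 54 mm from the knob's axis; origin: centre of its underside. The tags' places lie 45 and 83 degrees to either side of the manifold's +x, seen from the knob's axis; which is which varies. The collar as a whole is clocked by up to 0.2 rad (unseen), so the blue slot lies within 0.2 rad of the tag, either side.
- tag_red: Red tag of another line, same size.
- tag_yellow: Yellow tag of another line, same size.
- tag_green: Green tag of another line, same size.
- switchbox: Pump switch box, fixed, light grey, 120 x 90 mm (x, y), 46 mm high, carrying the green start button at its x = -22 mm. Origin: centre of its underside.
- start_top (a point): Centre of the green start button's top face (28 mm across, about 22 mm above the box's top), pressed straight down.
- start (a joint): Travel of the start button, m: 0 up, 0.006 fully down (about 5 N); springs back.
- flask: Bystander: conical glass filter flask with stopper and funnel, 130 mm across, 282 mm tall. Origin: centre of its underside.
- reagent: Bystander: white bottle, 68 mm across, 150 mm tall.
- beaker: Bystander: clear beaker, 68 mm across, 80 mm tall.
- tuberack: Bystander: orange tube rack with capped tubes, 70 x 140 mm, 80 mm tall.
- petri: Bystander: dish with lid, 92 mm across, 26 mm tall.
- cylinder_grad: Bystander: measuring cylinder on a blue foot 70 mm across, 202 mm tall.
- filterbox: Bystander: green-lidded box of filter papers, 113 x 113 x 33 mm.
- inline_filter: Bystander: small white in-line filter, 36 mm across, 26 mm tall, standing on the manifold's deck at its (-45, 85) mm.
Things that resemble listed ones, but are neither listed nor needed, are in the scene too. Leave any pink or purple look-alike of the switchbox alone.

How it is judged (in metres and radians):
On the way, in this order (a step that is already met when the one before it is completed fails the run):
1. the knob is pulled up until its pin is clear of the slots (8 mm or more) (z of knob in the frame of manifold above 0.075 m), for 0.1 s.
2. the knob has dropped fully home in the blue line's slot (z of knob in the frame of manifold below 0.0695 m and horizontal distance between knob_aim and tag_blue below 0.016 m), for 0.3 s.
3. with the knob home there, the start button is pressed right down (all of step 2 and value of joint start above 0.005 m), for 0.05 s.
At the end, for the whole second after the job is handed in: The knob is at rest, home in the blue line's slot (its origin within 2 mm of 67.5 mm above the manifold's underside) with its pointer at the blue tag (knob_aim within 16 mm of the tag, horizontally), and the start button has been pressed to at least 5 mm after that and is up again (within 1 mm) (all of step 2 and value of joint start below 0.001 m and linear speed of knob below 0.01 m/s); the robot touches nothing.
It fails at once if the locking pin is strained: contact force on it above 20 N (contact force between pin and anything else above 20 N).
It fails at once if the pump is started while the knob is not home in the blue slot (value of joint start above 0.004 m and not (z of knob in the frame of manifold below 0.0695 m and horizontal distance between knob_aim and tag_blue below 0.016 m)).
It fails at once if a bystander is pushed more than 25 mm or tipped by more than 0.4 rad (distance of any of flask, reagent, beaker, tuberack, petri, cylinder_grad, filterbox, inline_filter from where it was at the start of the episode above 0.025 m or angle between any of flask, reagent, beaker, tuberack, petri, cylinder_grad, filterbox, inline_filter's own z axis and vertical above 0.4 rad).
It also fails if it takes over 66 s, if anything falls off the work surface, if the arm or the gripper's body presses on something with over 40 N, if the wrist force passes 120 N, or if a joint passes its speed limit or range.

## Robot

A 6-joint arm with a two-finger parallel gripper is mounted at the origin on the work surface. World frame = base frame: x ahead of the robot, y to its left, z up, the work surface at z = 0. Lengths are in m, angles in degrees, forces in N, time in s.
With the tool pointing down it reaches from about 0.25 to 0.725 m from the base axis. Payload 9.7 kg.
Tool frame: the origin (TCP) lies at the centre of the arm's flange, where the gripper is bolted on; the fingertips stand 173 mm ahead of it and the grasp point (between the pads) lies bot.grip_depth ahead of it (bot.grip_depth is the distance from the TCP to the grasp point, in m); z points along the fingers, y is the direction in which the jaws open and shut (so a half turn about z gives the same grasp; the last joint's range is limited). The gripper opens to 85 mm and grips with 20 to 120 N. Pads are 22 mm wide; open, the fingers measure 114 mm over their backs; the gripper's body (76 mm by 85 mm) begins 54 mm behind the grasp point. The pads swing forward as they close: fully open they stand 13 mm farther back than shut.
Start: joints at [69.328, 4.979, 10.078, 95.1, 0, 90], TCP at [0.194, 0.515, 0.405] pointing down, gripper open.
Joint ranges: [-179.16, 179.16], [-48.56, 103.87], [-65.8, 70.77], [-126.05, 130.52], [-82.76, 87.17], [-180, 180]. Speed limits (degrees/s): [127.2, 127.2, 147.25, 180, 180, 180].

## Interface

Orientations are given as [roll, pitch, yaw] about the fixed x, y, z axes, in that order (R = Rz(yaw) Ry(pitch) Rx(roll)).
In Python, from workcell import status, viewer, bot gives the robot as it stands. The module is installed in compiled form; this text tells all that it offers.
- The arm moves only by the tool move_arm, never from a script. Its argument "commands" is a list of rows, each an object with "claw": the gripper's target within -1 to 1 (fully open at 1, half-way at 0, shut at -1); "travel": the shift along the tool's x, y, z in cm, a list of three; "turn": the turn about the tool's z in degrees. A call has 1 to 5 rows; each row shifts and turns the commanded pose from where the row before left it, along the tool's axes as they then stand; what a row does not reach is not made up. A row lasts 1/12 s, in which the tool goes at most 41.7 mm and 7.16 degrees, less where a joint would pass 70% of its speed; a pose out of reach is approached as far as the arm can. A call is refused whole if a number of a shift passes 4.17 or a number of a turn 7.16, either way. A call with a gripper value outside its range is refused whole. The fingers move at their own pace and stop on an object; "squeeze" is the grip in N (left out, the last holds). Time passes only in rows, so rows that do not move let the fingers close. It gives the time, the measured TCP pose, the force and the opening at its end, in the units of the state.
- status.get_obs(): the state, without advancing time (a new reading comes with each control period).
- viewer.camera(name): name is "side" or "top"; returns the picture (400x640x3 uint8, blue, green, red); there is no depth.
- viewer.camera_params(name): a dict with "camera_matrix" (3x3 intrinsics, pixels), "xyz" and "rotation" of the camera in the world. Camera axes: x right, y up, looking along -z (the intrinsics and any distortion apply to the point x, -y, -z); pixel columns grow to the right and rows downward; lengths in m; the calibration is good to about 2 mm. A picture is of the moment at which its call begins. camera_params takes no time and is no camera call.
- bot.job_done(): hands the job in, once; it reports no verdict.
The state is a dict: "time": time; "q": joint angles; "qd": joint speeds; "joint_efforts": joint torques, N m; "ee_pos": TCP position; "tcp_rot": TCP orientation; "wrist_force": force on the tool from outside, world axes, zero at the start; "torque": the same for the moment, N m; "opening": finger opening in m.
Only numpy, scipy, OpenCV 4.12 (cv2) and the standard library are available. Lean on these libraries where they do the work, as an engineer would, in place of code of your own. Each camera call takes 0.05 s, during which the arm holds its last target.

## Working session

There is one attempt and no reset: what is moved stays moved. The work goes in short steps, Python scripts to look and compute and a tool call to move; the robot and the scene stay as the last step left them, time stands still between calls to the robot, and variables do not carry over. Pictures are saved under pics/ and viewed, and the job is handed in when it is done.

Besides the shell and the picture viewer there is one more tool, called after "Emit:" as a command line: name --argument value ..., lists and objects as JSON in quotes. move_arm: Moves the arm, as the interface text tells. Its arguments: {"type":"object","properties":{"commands":{"type":"array"},"squeeze":{"type":"number"}},"required":["commands"]}

```bash
mkdir -p pics
python3 - <<'E'
from workcell import status, viewer, bot
import cv2
for n in("top","side"):
    im=viewer.camera(n); cv2.imwrite(f"pics/{n}0.png",im)
    p=viewer.camera_params(n); print(n,p)
print(status.get_obs(), bot.grip_depth)
E
```

```text
top {'camera_matrix': array([[369.65571778,   0.        , 322.40717611],
       [  0.        , 369.65571778, 197.69489169],
       [  0.        ,   0.        ,   1.        ]]), 'xyz': array([ 0.35479158, -0.01738682,  1.05531068]), 'rotation': array([  8.5165984 ,  -0.64409607, -89.46149898])}
side {'camera_matrix': array([[406.2931348 ,   0.        , 316.93526672],
       [  0.        , 406.2931348 , 205.20251046],
       [  0.        ,   0.        ,   1.        ]]), 'xyz': array([0.42834109, 0.81122418, 0.87265945]), 'rotation': array([  47.14814043,    0.1902352 , -174.90782501])}
{'time': 0.1, 'q': array([ 6.93293923e+01,  5.00978362e+00,  1.00405747e+01,  9.50976734e+01,
       -4.39168567e-04,  9.00008412e+01]), 'qd': array([ 0.08450481, -0.09428317,  0.14481487, -0.10972425, -0.13229057,
       -0.0043009 ]), 'joint_efforts': array([-6.89564386e-04, -5.21561372e+01,  4.65653014e+01,  1.60681136e-02,
       -4.51585606e-06,  7.67412928e-06]), 'ee_pos': array([0.19415601, 0.51461478, 0.40405038]), 'tcp_rot': array([-1.79933118e+02,  4.40150231e-04,  1.59328552e+02]), 'wrist_force': array([ 1.07871083,  0.39779663, -0.57249029]), 'torque': array([-0.03331167, -0.01567073,  0.00795467]), 'opening': 0.08535536708802292} 0.1547
```

View pics/top0.png

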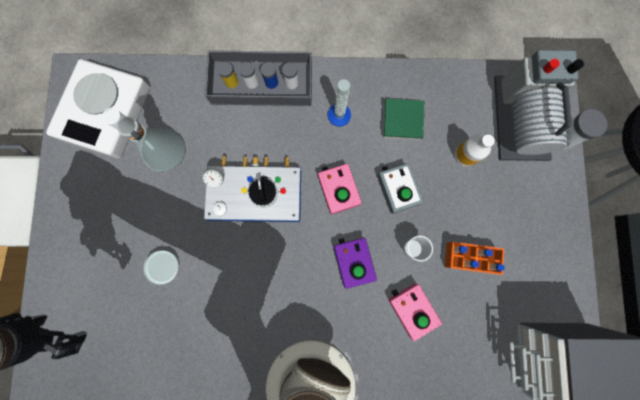

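View pics/side0.png

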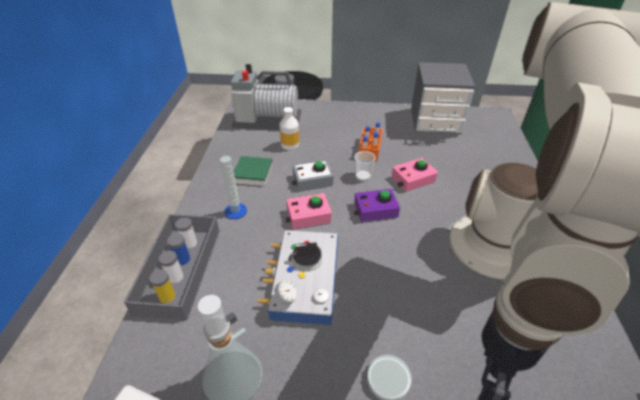

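The light-grey switch box is at top-view pixel (400,187). The look-alikes are pink at (340,187) and (415,310), and purple at (355,260). The manifold is at (252,193) with its knob at (262,190). I'll enlarge both to confirm.

```bash
cat > h.py <<'E'
import numpy as np, cv2
from scipy.spatial.transform import Rotation as R
from workcell import status, viewer, bot
def ray(n,u,v):
    p=viewer.camera_params(n);K=p['camera_matrix']
    d=np.linalg.inv(K)@[u,v,1]; d=np.array([d[0],-d[1],-d[2]])
    return np.array(p['xyz']),R.from_euler('xyz',p['rotation'],degrees=True).as_matrix()@d
def onz(n,u,v,z):
    o,d=ray(n,u,v); return o+d*(z-o[2])/d[2]
def proj(n,P):
    p=viewer.camera_params(n);K=p['camera_matrix']
    c=R.from_euler('xyz',p['rotation'],degrees=True).as_matrix().T@(np.array(P)-p['xyz'])
    q=K@[c[0],-c[1],-c[2]]; return q[:2]/q[2]
def tri(ul,us):
    A=[];b=[]
    M=np.zeros((3,3));v=np.zeros(3)
    for n,u in(('top',ul),('side',us)):
        o,d=ray(n,*u);d=d/np.linalg.norm(d);Q=np.eye(3)-np.outer(d,d);M+=Q;v+=Q@o
    return np.linalg.solve(M,v)
E
python3 - <<'E'
import cv2,numpy as np
t=cv2.imread('pics/top0.png');s=cv2.imread('pics/side0.png')
a=cv2.resize(t[150:230,195:305],None,fx=6,fy=6,interpolation=cv2.INTER_CUBIC)
cv2.imwrite('pics/c1.png',a)
a=cv2.resize(t[155:220,310:430],None,fx=6,fy=6,interpolation=cv2.INTER_CUBIC)
cv2.imwrite('pics/c2.png',a)
a=cv2.resize(s[225:325,255:345],None,fx=6,fy=6,interpolation=cv2.INTER_CUBIC)
cv2.imwrite('pics/c3.png',a)
E
```

```text
(no output)
```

View pics/c1.png

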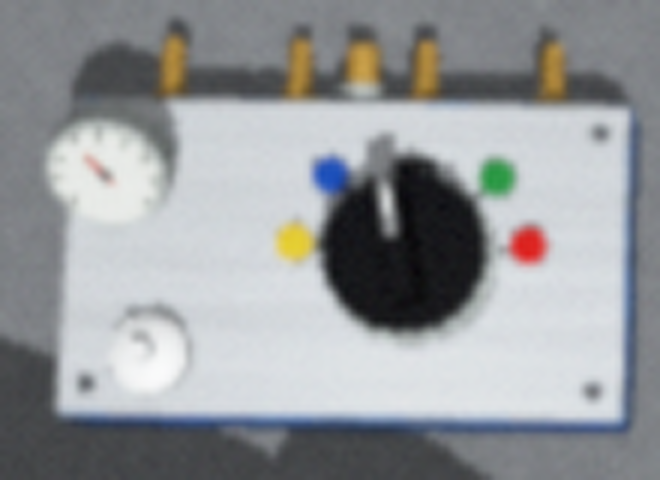

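View pics/c2.png

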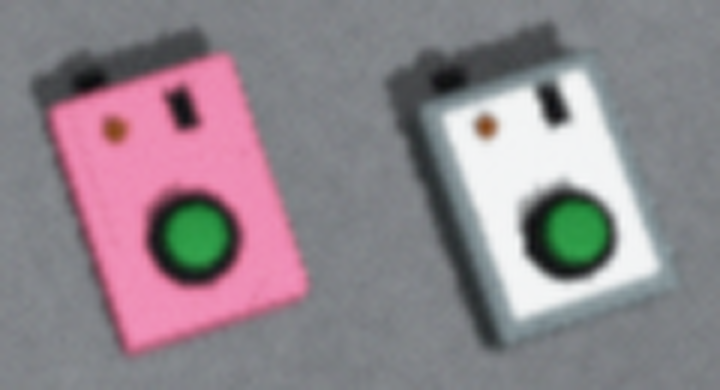

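View pics/c3.png

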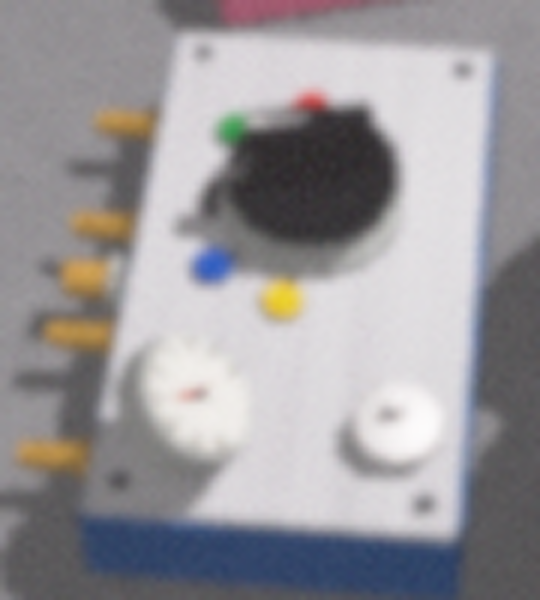

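The crops confirm the target is the light-grey and white box, with its button at about top (405,194). The blue tag is at top (250,179), on the +y side at the 45° place. I'll measure these now.

```bash
cat > meas.py <<'E'
from h import *
from scipy.optimize import least_squares
t=cv2.imread('pics/top0.png');s=cv2.imread('pics/side0.png')
ht=cv2.cvtColor(t,cv2.COLOR_BGR2HSV);hs=cv2.cvtColor(s,cv2.COLOR_BGR2HSV)
def cen(h,box,lo,hi,smin=110,vmin=60):
    x0,y0,x1,y1=box
    m=cv2.inRange(h[y0:y1,x0:x1],(lo,smin,vmin),(hi,255,255))
    n,l,st,c=cv2.connectedComponentsWithStats(m)
    i=1+np.argmax(st[1:,4]); return c[i]+[x0,y0],st[i,4]
C={'blue':(100,125),'red':(172,180),'yellow':(18,35),'green':(50,85)}
tops={};P={}
for k,(lo,hi) in C.items():
    ut,n1=cen(ht,(236,172,292,197),lo,hi)
    bs={'blue':(283,264,298,274),'red':(299,238,311,245),'yellow':(295,270,310,280),'green':(288,241,300,250)}[k]
    us,n2=cen(hs,bs,lo,hi)
    X=tri(ut,us); tops[k]=ut
    print(k,ut.round(1),n1,us.round(1),n2,X.round(4),'onz.056',onz('top',*ut,.056).round(4))
    P[k]=onz('top',*ut,.056)[:2]
A={'blue':45,'yellow':83,'green':-45,'red':-83}
def f(p):
    r=[]
    for k,a in A.items():
        q=p[:2]+.054*np.array([np.cos(p[2]+np.radians(a)),np.sin(p[2]+np.radians(a))]); r+=list(P[k]-q)
    return r
r=least_squares(f,[.4,.1,0]);print('axis',r.x[:2].round(4),'yaw',np.degrees(r.x[2]),(np.array(r.fun)*1e3).round(1))
# deck corners from top: white deck mask
for nm,box,h,n in(('deckscrews',0,0,0),):pass
# knob black
x0,y0,x1,y1=245,170,282,210
m=cv2.inRange(t[y0:y1,x0:x1],(0,0,0),(60,60,60));c,_=max(((c,cv2.contourArea(c)) for c in cv2.findContours(m,0,2)[0]),key=lambda q:q[1])
print('knob px',np.array(cv2.minEnclosingCircle(c)[0])+[x0,y0])
# button
bt,_=cen(ht,(392,182,418,206),50,85);bs,_=cen(hs,(300,155,335,178),50,85)
print('btn',bt,bs,tri(bt,bs).round(4),onz('top',*bt,.068).round(4))
E
python3 meas.py
```

```text
blue [249.8 178.8] 26 [290.1 268.7] 20 [0.5558 0.1735 0.053 ] onz.056 [0.5547 0.1729 0.056 ]
red [283.5 193. ] 2 [305.7 241.7] 3 [0.5219 0.0795 0.0531] onz.056 [0.5164 0.0793 0.056 ]
yellow [243.5 190. ] 26 [301.6 274.6] 28 [0.5245 0.1894 0.053 ] onz.056 [0.5234 0.1888 0.056 ]
green [277.5 179.2] 18 [293.5 246. ] 6 [0.5564 0.0971 0.0531] onz.056 [0.5545 0.0968 0.056 ]
axis [0.5149 0.1353] yaw -2.09933833092779 [ 0.3  0.9  0.   0.2  2.9  1.  -3.2 -2.1]
knob px [262.54081726 190.39795876]
btn [405.61702128 193.26595745] [318.86111111 164.61111111] [ 0.519  -0.2541  0.0625] [ 0.5174 -0.2527  0.068 ]
```

```bash
sed -i "s/'red':(172,180)/'red':(0,8)/; s/\.056/.054/g" meas.py
cat >> meas.py <<'E'
ax=r.x[:2]
for z in(.0675,.0755):print('knob skirt ctr @',z,onz('top',*(np.array(cv2.minEnclosingCircle(c)[0])+[x0,y0]),z))
# pointer white line (crop px 388,185..392,235)->full
for u in((195+380/6,150+150/6),(195+391/6,150+235/6)): print('ptr',onz('top',*u,.1075).round(4))
# bar end in side
print('side proj bar mid top',proj('side',[*ax,.1075]),proj('top',[*ax,.1075]))
print('btn proj',proj('side',[.518,-.253,.068]))
hb=cv2.inRange(ht[182:206,392:418],(50,110,60),(85,255,255));print('btn area',hb.sum()/255)
E
python3 meas.py
```

```text
blue [249.8 178.8] 26 [290.1 268.7] 20 [0.5558 0.1735 0.053 ] onz.054 [0.5551 0.1733 0.054 ]
red [282.7 190.3] 23 [307.3 241.7] 3 [0.5228 0.0818 0.0573] onz.054 [0.5241 0.082  0.054 ]
yellow [243.5 190. ] 26 [301.6 274.6] 28 [0.5245 0.1894 0.053 ] onz.054 [0.5238 0.1893 0.054 ]
green [277.5 179.2] 18 [293.5 246. ] 6 [0.5564 0.0971 0.0531] onz.054 [0.5549 0.097  0.054 ]
axis [0.5171 0.1354] yaw -0.013000808068448716 [-0.2 -0.3  0.1  0.2 -0.3 -0.2  0.5  0.2]
knob px [262.54081726 190.39795876]
btn [405.61702128 193.26595745] [318.86111111 164.61111111] [ 0.519  -0.2541  0.0625] [ 0.5174 -0.2527  0.068 ]
knob skirt ctr @ 0.0675 [0.52098488 0.1350392  0.0675    ]
knob skirt ctr @ 0.0755 [0.51963893 0.13380475 0.0755    ]
ptr [0.5549 0.1412 0.1075]
ptr [0.5174 0.1351 0.1075]
side proj bar mid top [306.61790195 244.18813114] [260.05393101 189.28549953]
btn proj [319.32541485 163.52583757]
btn area 94.0
```

Run:
```python
from h import *
t=cv2.imread('pics/top0.png');s=cv2.imread('pics/side0.png')
a=cv2.resize(t[168:208,240:290],None,fx=14,fy=14,interpolation=cv2.INTER_CUBIC)
b=cv2.resize(s[235:275,285:330],None,fx=14,fy=14,interpolation=cv2.INTER_CUBIC)
for d in range(-20,25,4):
    x=np.radians(d)
    for r in(.027,):
        u=proj('top',[.517+r*np.cos(x),.1354+r*np.sin(x),.1075]);v=proj('side',[.517+r*np.cos(x),.1354+r*np.sin(x),.1075])
        cv2.circle(a,tuple(((u-[240,168]+.5)*14).astype(int)),2,(0,0,255) if d else (0,255,255),-1)
        cv2.circle(b,tuple(((v-[285,235]+.5)*14).astype(int)),2,(0,0,255)if d else (0,255,255),-1)
cv2.imwrite('pics/d1.png',a);cv2.imwrite('pics/d2.png',b)
```

```text
(no output)
```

View pics/d1.png

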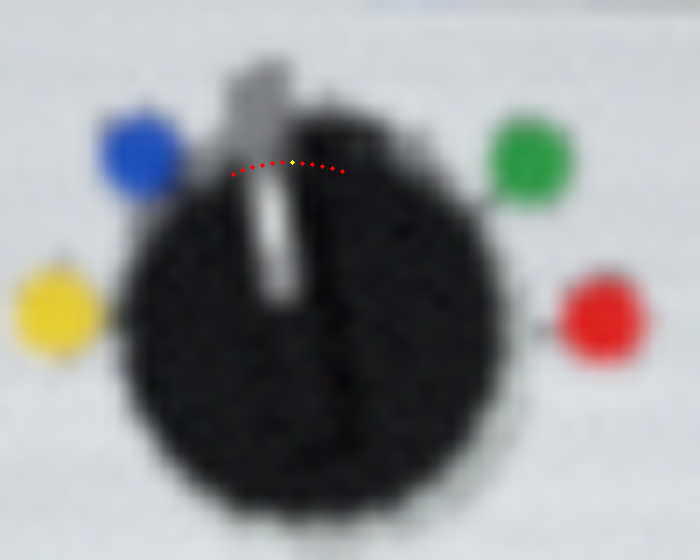

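View pics/d2.png

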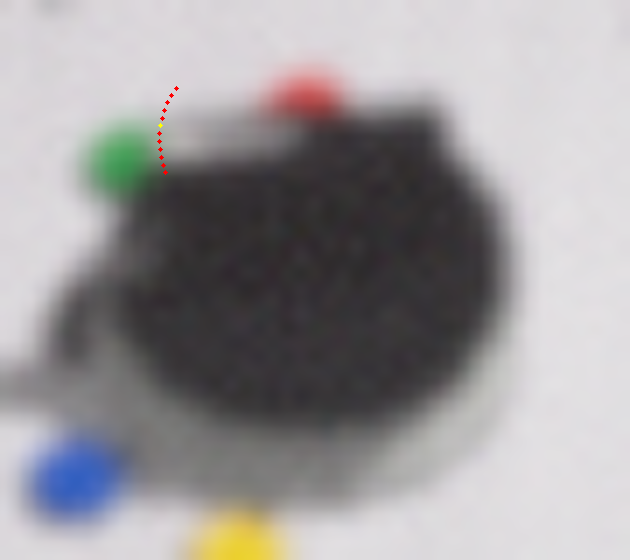

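Emit:
move_arm --commands '[{"claw": 1, "travel": [-1.8, -1, 0], "turn": 0}, {"claw": 1, "travel": [-3.6, -2, 0], "turn": 0}, {"claw": 1, "travel": [-3.6, -2, 0], "turn": 0}, {"claw": 1, "travel": [-3.6, -2, 0], "turn": 0}, {"claw": 1, "travel": [-3.6, -2, 0], "turn": 0}]'

```text
time: 0.52
ee_pos: [0.3146, 0.3717, 0.4044]
tcp_rot: [-180.0, -0.0, 159.4]
wrist_force: [0.9, 1.4, -0.4]
opening: 0.0852
```

Emit:
move_arm --commands '[{"claw": 1, "travel": [-3.6, -2, 0], "turn": 0}, {"claw": 1, "travel": [-3.6, -2, 0], "turn": 0}, {"claw": 1, "travel": [-3.6, -2, 0], "turn": 0}, {"claw": 1, "travel": [-3.6, -2, 0], "turn": 0}, {"claw": 1, "travel": [-3.6, -2, 0], "turn": 0}]'

```text
time: 0.93
ee_pos: [0.4479, 0.2142, 0.4046]
tcp_rot: [-180.0, -0.0, 159.3]
wrist_force: [0.8, 0.6, -0.6]
opening: 0.0855
```

Emit:
move_arm --commands '[{"claw": 1, "travel": [-3.6, -2, 0], "turn": 0}, {"claw": 1, "travel": [-3.6, -2, 0], "turn": 0}, {"claw": 1, "travel": [-1.8, -1, 0], "turn": 0}, {"claw": 1, "travel": [0, 0, 0], "turn": 0}, {"claw": 1, "travel": [0, 0, 0], "turn": 0}]'

```text
time: 1.35
ee_pos: [0.5142, 0.1365, 0.404]
tcp_rot: [-180.0, -0.1, 159.2]
wrist_force: [0.3, 0.2, 1.1]
opening: 0.0854
```

```bash
cat > go.py <<'E'
import sys
from h import *
o=status.get_obs()
Rm=R.from_euler('xyz',o['tcp_rot'],degrees=True).as_matrix()
print('t',round(o['time'],2),'p',o['ee_pos'].round(4),'rot',o['tcp_rot'].round(2),'q',o['q'].round(1),'F',o['wrist_force'].round(2),'T',o['torque'].round(3),'open',round(o['opening'],4))
if len(sys.argv)>1:
    t=np.array([float(x) for x in sys.argv[1:4]]); d=Rm.T@(t-o['ee_pos']); print('tool shift cm',(d*100).round(2))
E
python3 go.py .517 .1354 .4
```

```text
t 1.35 p [0.5142 0.1365 0.404 ] rot [-1.7996e+02 -7.0000e-02  1.5918e+02] q [14.9  2.5  7.4 95.   0.  35.7] F [0.35 0.16 1.13] T [-0.022  0.045  0.006] open 0.0854
tool shift cm [-0.3  -0.01  0.4 ]
```

Emit:
move_arm --commands '[{"claw": 0, "travel": [-0.3, 0, 0], "turn": -5.9}, {"claw": 0, "travel": [0, 0, 0], "turn": -5.9}, {"claw": 0, "travel": [0, 0, 0], "turn": -5.9}, {"claw": 0, "travel": [0, 0, 0], "turn": -5.9}, {"claw": 0, "travel": [0, 0, 0], "turn": -5.9}]'

```text
time: 1.77
ee_pos: [0.5157, 0.1376, 0.4047]
tcp_rot: [180.0, -0.0, -170.8]
wrist_force: [-0.1, 0.3, 0.2]
opening: 0.0425
```

Emit:
move_arm --commands '[{"claw": 0, "travel": [0, 0, 2], "turn": 0}, {"claw": 0, "travel": [0, 0, 3], "turn": 0}, {"claw": 0, "travel": [0, 0, 3], "turn": 0}, {"claw": 0, "travel": [0, 0, 2], "turn": 0}, {"claw": 0, "travel": [0, 0, 0], "turn": 0}]'

```text
time: 2.18
ee_pos: [0.5147, 0.1373, 0.3002]
tcp_rot: [-180.0, -0.4, -171.1]
wrist_force: [-0.4, -0.5, 0.1]
opening: 0.0426
```

```bash
python3 go.py .517 .1354 .253
python3 - <<'E'
from h import *
for n in('top','side'):
    im=viewer.camera(n);c=proj(n,[.517,.135,.1]);x,y=int(c[0])-60,int(c[1])-50
    cv2.imwrite(f'pics/a_{n}.png',cv2.resize(im[y:y+100,x:x+120],None,fx=6,fy=6,interpolation=cv2.INTER_CUBIC))
E
```

```text
t 2.18 p [0.5147 0.1373 0.3002] rot [-179.97   -0.39 -171.08] q [14.9  2.  -4.6 83.8  0.   6. ] F [-0.4  -0.45  0.1 ] T [-0.032  0.05  -0.036] open 0.0426
tool shift cm [-0.23 -0.22  4.72]
```

View pics/a_side.png

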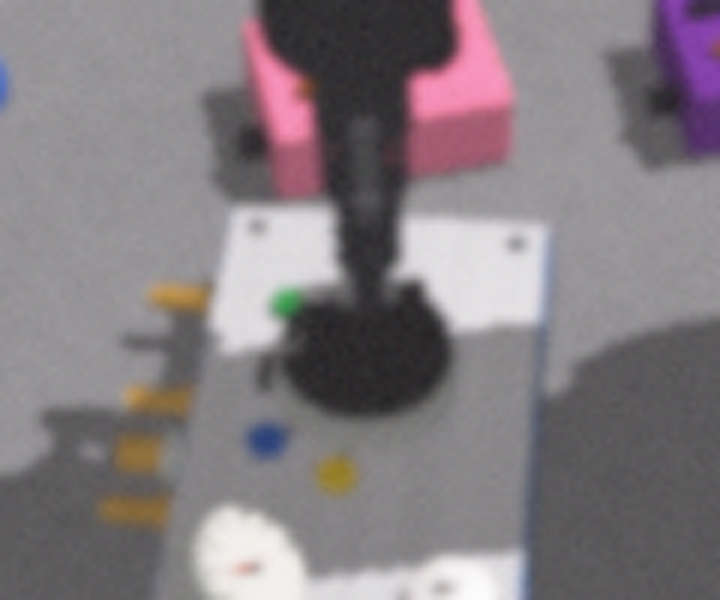

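View pics/a_top.png

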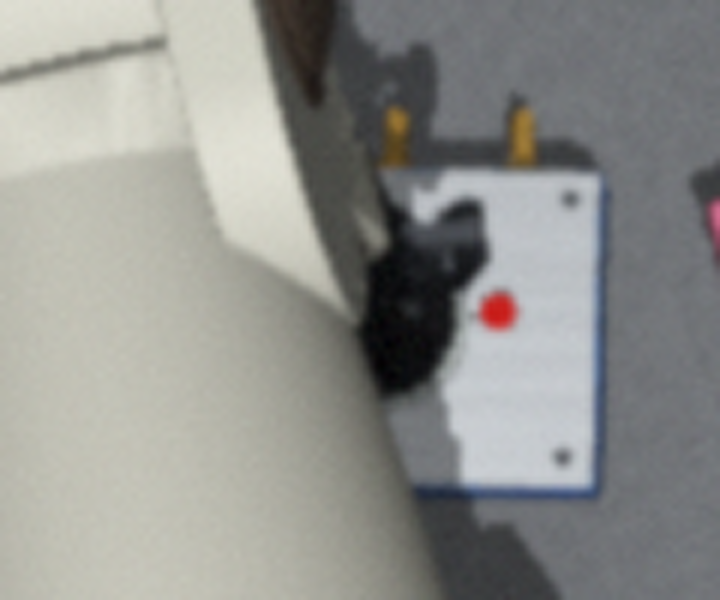

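Emit:
move_arm --commands '[{"claw": 0, "travel": [-0.23, -0.22, 1.5], "turn": 0}, {"claw": 0, "travel": [0, 0, 1.5], "turn": 0}, {"claw": 0, "travel": [0, 0, 1], "turn": 0}, {"claw": 0, "travel": [0, 0, 0.6], "turn": 0}, {"claw": 0, "travel": [0, 0, 0], "turn": 0}]'

```text
time: 2.7
ee_pos: [0.5189, 0.1349, 0.2586]
tcp_rot: [180.0, -0.0, -171.2]
wrist_force: [0.0, -1.0, 0.2]
opening: 0.0426
```

```bash
python3 go.py .517 .1354 .253
python3 - <<'E'
from h import *
for n in('side',):
    im=viewer.camera(n);c=proj(n,[.517,.135,.1]);x,y=int(c[0])-35,int(c[1])-30
    cv2.imwrite(f'pics/b_{n}.png',cv2.resize(im[y:y+60,x:x+70],None,fx=10,fy=10,interpolation=cv2.INTER_CUBIC))
E
```

```text
t 2.7 p [0.5189 0.1349 0.2586] rot [ 1.8000e+02 -3.0000e-02 -1.7115e+02] q [14.6  2.8 -8.4 78.9  0.   5.7] F [ 0.03 -1.02  0.24] T [-0.021 -0.085  0.004] open 0.0426
tool shift cm [0.18 0.08 0.56]
```

View pics/b_side.png

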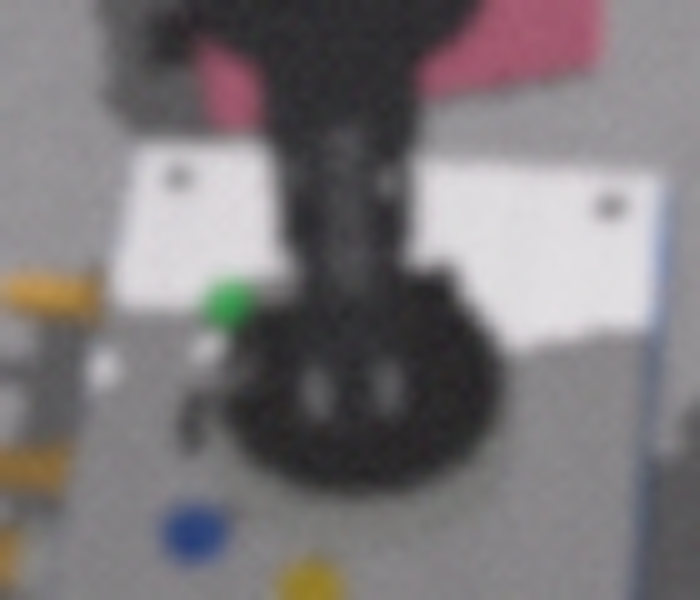

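Emit:
move_arm --commands '[{"claw": 0, "travel": [0, 0, 0], "turn": 0}]'

```text
time: 2.83
ee_pos: [0.5192, 0.1348, 0.2598]
tcp_rot: [180.0, 0.1, -171.2]
wrist_force: [-0.3, -0.2, -1.0]
opening: 0.0426
```

```bash
python3 go.py .517 .1354 .255
```

```text
t 2.83 p [0.5192 0.1348 0.2598] rot [ 1.7999e+02  7.0000e-02 -1.7116e+02] q [14.6  2.7 -8.3 78.9  0.   5.7] F [-0.25 -0.19 -0.97] T [-0.015 -0.022  0.015] open 0.0426
tool shift cm [0.21 0.09 0.48]
```

Emit:
move_arm --commands '[{"claw": 0, "travel": [0.2, 0.08, 0.3], "turn": 0}, {"claw": -0.3, "travel": [0, 0, 0.25], "turn": 0}, {"claw": -0.5, "travel": [0, 0, 0], "turn": 0}, {"claw": -0.5, "travel": [0, 0, 0], "turn": 0}]' --squeeze 20

```text
time: 3.17
ee_pos: [0.5169, 0.1351, 0.2532]
tcp_rot: [-180.0, -0.0, -171.2]
wrist_force: [-0.1, 0.1, -0.0]
opening: 0.0215
```

Emit:
move_arm --commands '[{"claw": -0.6, "travel": [0, 0, 0], "turn": 0}, {"claw": -0.65, "travel": [0, 0, 0], "turn": 0}, {"claw": -0.7, "travel": [0, 0, 0], "turn": 0}, {"claw": -0.8, "travel": [0, 0, 0], "turn": 0}]'

```text
time: 3.5
ee_pos: [0.517, 0.1358, 0.2534]
tcp_rot: [179.9, 0.0, -171.1]
wrist_force: [-2.0, 6.3, -0.2]
opening: 0.0135
```

```bash
python3 go.py .517 .1354 .255
```

```text
t 3.5 p [0.517  0.1358 0.2534] rot [ 1.7987e+02  3.0000e-02 -1.7113e+02] q [14.7  2.6 -9.2 78.2  0.1  5.8] F [-1.95  6.28 -0.23] T [ 1.325  0.176 -0.024] open 0.0135
tool shift cm [ 0.   -0.04 -0.16]
```

Emit:
move_arm --commands '[{"claw": -1, "travel": [0, 0.05, 0], "turn": 0}, {"claw": -1, "travel": [0, 0, 0], "turn": 0}, {"claw": -1, "travel": [0, 0, 0], "turn": 0}]'

```text
time: 3.75
ee_pos: [0.5169, 0.136, 0.2535]
tcp_rot: [179.9, 0.0, -171.1]
wrist_force: [-0.8, 6.0, 2.2]
opening: 0.0135
```

```bash
python3 go.py .517 .1354 .255
```

```text
t 3.75 p [0.5169 0.136  0.2535] rot [ 1.7993e+02  3.0000e-02 -1.7115e+02] q [14.7  2.6 -9.1 78.2  0.1  5.9] F [-0.84  5.98  2.18] T [1.209 0.087 0.011] open 0.0135
tool shift cm [ 0.   -0.06 -0.15]
```

Emit:
move_arm --commands '[{"claw": -1, "travel": [0, 0.08, 0], "turn": 0}, {"claw": -1, "travel": [0, 0, 0], "turn": 0}]'

```text
time: 3.92
ee_pos: [0.5168, 0.1364, 0.2535]
tcp_rot: [-180.0, 0.0, -171.2]
wrist_force: [0.7, 1.3, 2.7]
opening: 0.0134
```

```bash
python3 go.py .517 .1354 .255
```

```text
t 3.92 p [0.5168 0.1364 0.2535] rot [-1.7998e+02  3.0000e-02 -1.7117e+02] q [14.8  2.6 -9.1 78.2 -0.   6. ] F [0.67 1.3  2.67] T [ 0.392 -0.019 -0.005] open 0.0134
tool shift cm [-0.   -0.1  -0.15]
```

Emit:
move_arm --commands '[{"claw": -1, "travel": [0, 0, 0], "turn": 0}, {"claw": -1, "travel": [0, 0, -0.25], "turn": 0}, {"claw": -1, "travel": [0, 0, -0.25], "turn": 0}]' --squeeze 40

```text
time: 4.17
ee_pos: [0.5169, 0.1364, 0.2574]
tcp_rot: [-180.0, -0.0, -171.2]
wrist_force: [4.8, 3.1, -9.4]
opening: 0.0133
```

Emit:
move_arm --commands '[{"claw": -1, "travel": [0, 0, -0.25], "turn": 0}, {"claw": -1, "travel": [0, 0, -0.25], "turn": 0}, {"claw": -1, "travel": [0, 0, -0.1], "turn": 0}, {"claw": -1, "travel": [0, 0, 0], "turn": 0}]'

```text
time: 4.5
ee_pos: [0.5169, 0.1364, 0.2633]
tcp_rot: [-180.0, -0.0, -171.2]
wrist_force: [3.9, 2.0, -9.0]
opening: 0.0132
```

```bash
python3 go.py .517 .1354 .255
```

```text
t 4.5 p [0.5169 0.1364 0.2633] rot [-1.7999e+02 -4.0000e-02 -1.7118e+02] q [14.8  2.5 -8.2 79.4 -0.   6. ] F [ 3.87  2.01 -9.04] T [ 0.687 -0.993  0.04 ] open 0.0132
tool shift cm [ 0.01 -0.1   0.83]
```

Emit:
move_arm --commands '[{"claw": -1, "travel": [0, 0, -0.1], "turn": 0}, {"claw": -1, "travel": [0, 0, 0], "turn": 0}]'

```text
time: 4.67
ee_pos: [0.5169, 0.1364, 0.2641]
tcp_rot: [-180.0, -0.1, -171.2]
wrist_force: [4.7, 2.9, -8.9]
opening: 0.013
```

```bash
python3 go.py .517 .1354 .255
python3 - <<'E'
from h import *
n='side'
im=viewer.camera(n);cv2.imwrite('pics/side_lift.png',im);c=proj(n,[.517,.135,.1]);x,y=int(c[0])-35,int(c[1])-30
cv2.imwrite(f'pics/e_{n}.png',cv2.resize(im[y:y+60,x:x+70],None,fx=10,fy=10,interpolation=cv2.INTER_CUBIC))
for z in(.0675,.0775,.0785):print(z,proj(n,[.517,.136+.037,z]))
E
```

```text
t 4.67 p [0.5169 0.1364 0.2641] rot [-1.7999e+02 -5.0000e-02 -1.7118e+02] q [14.8  2.5 -8.1 79.5 -0.   6. ] F [ 4.69  2.94 -8.87] T [ 0.657 -1.044  0.02 ] open 0.013
tool shift cm [ 0.01 -0.1   0.91]
0.0675 [305.38270019 266.03822396]
0.0775 [305.29179337 263.50549141]
0.0785 [305.28263548 263.25034585]
```

View pics/e_side.png

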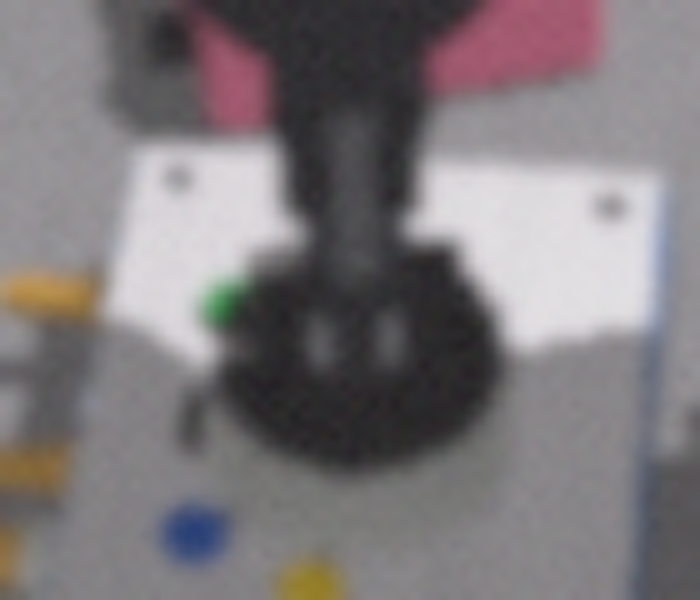

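Emit:
move_arm --commands '[{"claw": -1, "travel": [0, 0, 0], "turn": -2}, {"claw": -1, "travel": [0, 0, 0], "turn": -3}, {"claw": -1, "travel": [0, 0, 0], "turn": -4}, {"claw": -1, "travel": [0, 0, 0], "turn": -3}, {"claw": -1, "travel": [0, 0, 0], "turn": 0}]'

```text
time: 5.13
ee_pos: [0.5169, 0.1365, 0.2641]
tcp_rot: [180.0, -0.0, -159.0]
wrist_force: [4.8, 3.6, -9.8]
opening: 0.0135
```

```bash
python3 go.py .517 .1354 .255
```

```text
t 5.13 p [0.5169 0.1365 0.2641] rot [ 1.7998e+02 -4.0000e-02 -1.5898e+02] q [14.8  2.5 -8.1 79.5  0.  -6.2] F [ 4.77  3.56 -9.81] T [ 0.86  -1.085  0.017] open 0.0135
tool shift cm [ 0.03 -0.1   0.91]
```

Emit:
move_arm --commands '[{"claw": -1, "travel": [0, 0, 0], "turn": -4}, {"claw": -1, "travel": [0, 0, 0], "turn": -6}, {"claw": -1, "travel": [0, 0, 0], "turn": -6}, {"claw": -1, "travel": [0, 0, 0], "turn": -5}, {"claw": -1, "travel": [0, 0, 0], "turn": -3}]'

```text
time: 5.55
ee_pos: [0.5168, 0.1367, 0.264]
tcp_rot: [179.9, -0.0, -134.9]
wrist_force: [3.8, 6.1, -9.2]
opening: 0.0133
```

Emit:
move_arm --commands '[{"claw": -1, "travel": [0, 0, 0], "turn": 0}, {"claw": -1, "travel": [0, 0, 0], "turn": 0}]'

```text
time: 5.72
ee_pos: [0.5168, 0.1367, 0.264]
tcp_rot: [179.9, -0.0, -135.1]
wrist_force: [4.3, 6.3, -8.8]
opening: 0.0134
```

```bash
python3 go.py .517 .1354 .255
```

```text
t 5.72 p [0.5168 0.1367 0.264 ] rot [ 1.7993e+02 -2.0000e-02 -1.3514e+02] q [ 14.8   2.5  -8.1  79.5   0.1 -30.1] F [ 4.32  6.27 -8.8 ] T [ 1.201 -0.875  0.068] open 0.0134
tool shift cm [ 0.08 -0.1   0.9 ]
```

Emit:
move_arm --commands '[{"claw": -1, "travel": [-0.06, 0, 0.1], "turn": 0}, {"claw": -1, "travel": [0, 0, 0], "turn": 0}]'

```text
time: 5.88
ee_pos: [0.517, 0.1369, 0.2629]
tcp_rot: [179.9, -0.1, -135.2]
wrist_force: [2.3, 4.3, -9.3]
opening: 0.0133
```

Emit:
move_arm --commands '[{"claw": -1, "travel": [0, 0, 0.1], "turn": 0}, {"claw": -1, "travel": [0, 0, 0], "turn": 0}]'

```text
time: 6.05
ee_pos: [0.517, 0.1369, 0.2624]
tcp_rot: [179.9, -0.1, -135.2]
wrist_force: [1.4, 4.5, -10.6]
opening: 0.0133
```

```bash
python3 go.py .517 .1354 .255
```

```text
t 6.05 p [0.517  0.1369 0.2624] rot [ 1.7994e+02 -5.0000e-02 -1.3517e+02] q [ 14.8   2.6  -8.2  79.3   0.  -30. ] F [  1.43   4.5  -10.63] T [ 0.912 -0.34  -0.025] open 0.0133
tool shift cm [ 0.1  -0.11  0.74]
```

Emit:
move_arm --commands '[{"claw": -1, "travel": [0, 0, 0.06], "turn": 0}, {"claw": -1, "travel": [0, 0, 0], "turn": 0}]'

```text
time: 6.22
ee_pos: [0.5169, 0.1369, 0.2622]
tcp_rot: [180.0, -0.0, -135.2]
wrist_force: [0.0, 4.6, -9.4]
opening: 0.0134
```

Emit:
move_arm --commands '[{"claw": -1, "travel": [0, 0, 0.05], "turn": 0}, {"claw": -1, "travel": [0, 0, 0], "turn": 0}]'

```text
time: 6.38
ee_pos: [0.5169, 0.1369, 0.2619]
tcp_rot: [180.0, -0.0, -135.2]
wrist_force: [-1.0, 4.6, -9.4]
opening: 0.0137
```

```bash
python3 go.py .517 .1354 .255
```

```text
t 6.38 p [0.5169 0.1369 0.2619] rot [ 1.7996e+02 -3.0000e-02 -1.3517e+02] q [ 14.8   2.5  -8.3  79.2   0.  -30. ] F [-1.05  4.56 -9.4 ] T [ 0.906  0.195 -0.021] open 0.0137
tool shift cm [ 0.1  -0.11  0.69]
```

Emit:
move_arm --commands '[{"claw": -1, "travel": [0, 0, 0.05], "turn": 0}, {"claw": -1, "travel": [0, 0, 0], "turn": 0}, {"claw": -1, "travel": [0, 0, 0], "turn": 0}]'

```text
time: 6.63
ee_pos: [0.517, 0.1368, 0.2615]
tcp_rot: [180.0, -0.0, -135.2]
wrist_force: [-2.5, 4.7, -7.6]
opening: 0.0134
```

Emit:
move_arm --commands '[{"claw": -1, "travel": [0, 0, 0.05], "turn": 0}, {"claw": -1, "travel": [0, 0, 0], "turn": 0}, {"claw": -1, "travel": [0, 0, 0], "turn": 0}]'

```text
time: 6.88
ee_pos: [0.5169, 0.1368, 0.2613]
tcp_rot: [180.0, -0.0, -135.2]
wrist_force: [-3.8, 4.3, -5.8]
opening: 0.0134
```

```bash
python3 go.py .517 .1354 .255
```

```text
t 6.88 p [0.5169 0.1368 0.2613] rot [ 1.7998e+02 -2.0000e-02 -1.3517e+02] q [ 14.8   2.5  -8.3  79.1   0.  -30. ] F [-3.8   4.29 -5.79] T [0.976 0.636 0.016] open 0.0134
tool shift cm [ 0.09 -0.11  0.63]
```

Emit:
move_arm --commands '[{"claw": -1, "travel": [0, 0, 0.06], "turn": 0}, {"claw": -1, "travel": [0, 0, 0], "turn": -1}, {"claw": -1, "travel": [0, 0, 0], "turn": 0}]'

```text
time: 7.13
ee_pos: [0.5169, 0.1368, 0.2611]
tcp_rot: [180.0, 0.0, -134.1]
wrist_force: [-5.0, 4.1, -3.8]
opening: 0.0131
```

Emit:
move_arm --commands '[{"claw": -1, "travel": [0, 0, 0], "turn": -1}, {"claw": -1, "travel": [0, 0, 0], "turn": 0}]'

```text
time: 7.3
ee_pos: [0.5169, 0.1368, 0.261]
tcp_rot: [180.0, -0.0, -133.1]
wrist_force: [-4.4, 4.1, -4.2]
opening: 0.013
```

```bash
python3 go.py .517 .1354 .255
```

```text
t 7.3 p [0.5169 0.1368 0.261 ] rot [ 179.98   -0.   -133.12] q [ 14.8   2.5  -8.4  79.1   0.  -32.1] F [-4.37  4.14 -4.24] T [ 0.918  0.855 -0.047] open 0.013
tool shift cm [ 0.1  -0.11  0.6 ]
```

Emit:
move_arm --commands '[{"claw": -1, "travel": [0, 0, 0], "turn": -1}, {"claw": -1, "travel": [0, 0, 0], "turn": 0}]'

```text
time: 7.47
ee_pos: [0.5169, 0.1369, 0.2607]
tcp_rot: [180.0, -0.0, -132.1]
wrist_force: [-2.6, 3.4, -7.7]
opening: 0.0131
```

Emit:
move_arm --commands '[{"claw": -1, "travel": [0, 0, 0], "turn": -1}, {"claw": -1, "travel": [0, 0, 0], "turn": 0}]'

```text
time: 7.63
ee_pos: [0.5169, 0.1369, 0.2605]
tcp_rot: [180.0, -0.0, -131.1]
wrist_force: [-2.7, 5.5, -8.3]
opening: 0.0131
```

Emit:
move_arm --commands '[{"claw": -1, "travel": [0, 0, 0], "turn": -1}, {"claw": -1, "travel": [0, 0, 0], "turn": 0}]'

```text
time: 7.8
ee_pos: [0.5169, 0.1369, 0.2604]
tcp_rot: [180.0, -0.0, -130.1]
wrist_force: [-1.9, 5.6, -8.5]
opening: 0.0132
```

Emit:
move_arm --commands '[{"claw": -1, "travel": [0, 0, 0.1], "turn": -0.5}, {"claw": -1, "travel": [0, 0, 0], "turn": 0}, {"claw": -1, "travel": [0, 0, 0], "turn": 0}]'

```text
time: 8.05
ee_pos: [0.5169, 0.1369, 0.2594]
tcp_rot: [180.0, -0.0, -129.7]
wrist_force: [-1.9, 4.8, -9.6]
opening: 0.013
```

```bash
python3 go.py .517 .1354 .255
```

```text
t 8.05 p [0.5169 0.1369 0.2594] rot [ 1.7996e+02 -2.0000e-02 -1.2966e+02] q [ 14.8   2.6  -8.5  78.9   0.  -35.5] F [-1.94  4.84 -9.65] T [1.081 0.424 0.013] open 0.013
tool shift cm [ 0.11 -0.1   0.44]
```

Emit:
move_arm --commands '[{"claw": -1, "travel": [0, 0, 0.1], "turn": 0}, {"claw": -1, "travel": [0, 0, 0.1], "turn": 0}, {"claw": -1, "travel": [0, 0, 0], "turn": 0}]'

```text
time: 8.3
ee_pos: [0.5169, 0.1369, 0.2573]
tcp_rot: [180.0, -0.0, -129.7]
wrist_force: [-2.3, 4.9, -8.7]
opening: 0.0132
```

Emit:
move_arm --commands '[{"claw": -1, "travel": [0, 0, 0.1], "turn": 0}, {"claw": -1, "travel": [0, 0, 0.1], "turn": 0}, {"claw": -1, "travel": [0, 0, 0], "turn": 0}]'

```text
time: 8.55
ee_pos: [0.5169, 0.1369, 0.2554]
tcp_rot: [180.0, -0.0, -129.7]
wrist_force: [-2.3, 5.1, -8.0]
opening: 0.0131
```

```bash
python3 go.py .517 .1354 .255
```

```text
t 8.55 p [0.5169 0.1369 0.2554] rot [ 1.7996e+02 -2.0000e-02 -1.2966e+02] q [ 14.8   2.6  -8.9  78.5   0.  -35.5] F [-2.3   5.07 -7.98] T [1.048 0.508 0.003] open 0.0131
tool shift cm [ 0.11 -0.1   0.04]
```

Emit:
move_arm --commands '[{"claw": -1, "travel": [0, 0, 0.1], "turn": 0}, {"claw": -1, "travel": [0, 0, 0], "turn": 0}, {"claw": -1, "travel": [0, 0, 0], "turn": 0}]'

```text
time: 8.8
ee_pos: [0.5169, 0.1369, 0.2545]
tcp_rot: [180.0, -0.0, -129.7]
wrist_force: [-2.6, 5.0, -7.8]
opening: 0.0133
```

Emit:
move_arm --commands '[{"claw": -1, "travel": [0, 0, 0.07], "turn": 0}, {"claw": -1, "travel": [0, 0, 0], "turn": 0}, {"claw": -1, "travel": [0, 0, 0], "turn": 0}]'

```text
time: 9.05
ee_pos: [0.5169, 0.1369, 0.2538]
tcp_rot: [180.0, -0.0, -129.7]
wrist_force: [-2.8, 5.0, -7.4]
opening: 0.0134
```

```bash
python3 go.py .517 .1354 .255
```

```text
t 9.05 p [0.5169 0.1369 0.2538] rot [ 1.7996e+02 -2.0000e-02 -1.2966e+02] q [ 14.8   2.7  -9.   78.3   0.  -35.5] F [-2.79  4.99 -7.44] T [ 1.044  0.545 -0.024] open 0.0134
tool shift cm [ 0.11 -0.1  -0.12]
```

Emit:
move_arm --commands '[{"claw": -1, "travel": [0, 0, 0.06], "turn": 0}, {"claw": -1, "travel": [0, 0, 0], "turn": 0}, {"claw": -1, "travel": [0, 0, 0], "turn": 0}]'

```text
time: 9.3
ee_pos: [0.5169, 0.1369, 0.2536]
tcp_rot: [180.0, -0.0, -129.7]
wrist_force: [-3.9, 5.0, -5.0]
opening: 0.013
```

```bash
python3 go.py .517 .1354 .255
```

```text
t 9.3 p [0.5169 0.1369 0.2536] rot [ 179.97   -0.   -129.67] q [ 14.8   2.7  -9.1  78.3   0.  -35.5] F [-3.86  4.97 -5.02] T [1.014 0.794 0.04 ] open 0.013
tool shift cm [ 0.11 -0.1  -0.14]
```

Emit:
move_arm --commands '[{"claw": -0.6, "travel": [0, 0, 0], "turn": 0}, {"claw": -0.4, "travel": [0, 0, 0], "turn": 0}, {"claw": 0, "travel": [0, 0, 0], "turn": 0}, {"claw": 0, "travel": [0, 0, 0], "turn": 0}]' --squeeze 20

```text
time: 9.63
ee_pos: [0.5174, 0.1366, 0.2539]
tcp_rot: [-179.9, 0.0, -129.7]
wrist_force: [-0.6, 0.2, 0.2]
opening: 0.0425
```

Emit:
move_arm --commands '[{"claw": 0, "travel": [0, 0, -1], "turn": 0}, {"claw": 0, "travel": [0, 0, -2.5], "turn": 0}, {"claw": 0, "travel": [0, 0, -3], "turn": 0}, {"claw": 0, "travel": [0, 0, -3], "turn": 0}, {"claw": 0, "travel": [0, 0, -3], "turn": 0}]'

```text
time: 10.05
ee_pos: [0.5169, 0.1367, 0.3805]
tcp_rot: [-180.0, 0.0, -129.7]
wrist_force: [1.5, -0.5, 0.5]
opening: 0.0429
```

```bash
python3 go.py .5174 -.2527 .38
python3 - <<'E'
from h import *
n='side'
im=viewer.camera(n);cv2.imwrite('pics/side_rel.png',im);c=proj(n,[.517,.135,.1]);x,y=int(c[0])-35,int(c[1])-30
cv2.imwrite(f'pics/f_{n}.png',cv2.resize(im[y:y+60,x:x+70],None,fx=10,fy=10,interpolation=cv2.INTER_CUBIC))
E
```

```text
t 10.05 p [0.5169 0.1367 0.3805] rot [-1.7996e+02  3.0000e-02 -1.2968e+02] q [ 14.8   2.4   4.7  92.2  -0.  -35.5] F [ 1.5  -0.48  0.46] T [-0.007 -0.042  0.006] open 0.0429
tool shift cm [ 29.93 -24.9    0.06]
```

View pics/f_side.png

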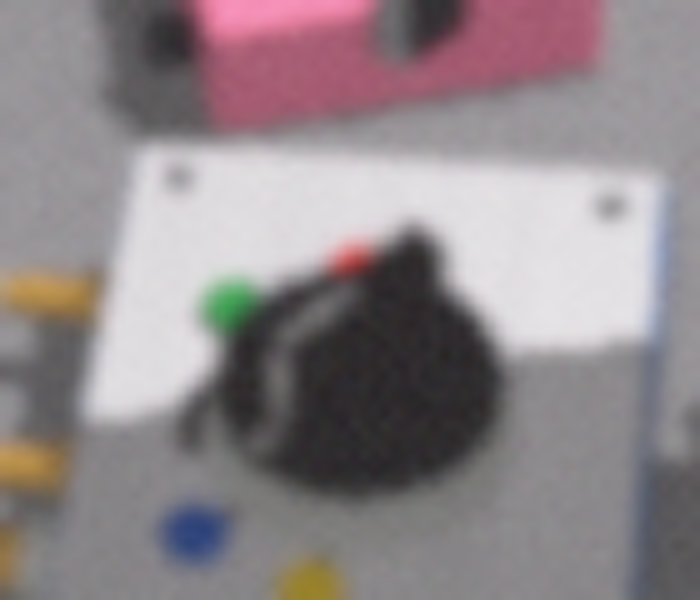

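The knob is home: its lower edge is back at crop row ~490, as at the start, and it points at the blue tag. Next is the button.

Run:
```python
from h import *
print(onz('top',405.6,193.3,.068).round(4),onz('side',318.86,164.6,.068).round(4))
for n in('top','side'):
    im=cv2.imread(f'pics/{n}0.png'); im=im.copy()
    u=proj(n,[.518,-.2525,.068]);x,y=int(u[0])-25,int(u[1])-20
    a=cv2.resize(im[y:y+40,x:x+50],None,fx=7,fy=7,interpolation=cv2.INTER_CUBIC)
    for k in range(24):
        w=proj(n,[.518+.014*np.cos(k*np.pi/12),-.2525+.014*np.sin(k*np.pi/12),.068]);cv2.circle(a,tuple(((w-[x,y]+.5)*7).astype(int)),1,(0,0,255),-1)
    cv2.imwrite(f'pics/btn_{n}.png',a)
a=cv2.imread('pics/btn_top.png');b=cv2.imread('pics/btn_side.png');cv2.imwrite('pics/btn.png',np.hstack([a,b]))
```

```text
[ 0.5173 -0.2527  0.068 ] [ 0.519  -0.2471  0.068 ]
```

View pics/btn.png

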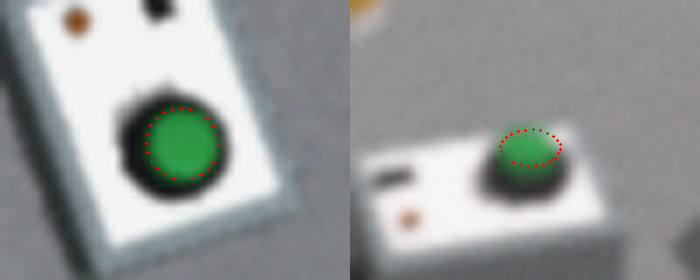

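Emit:
move_arm --commands '[{"claw": -1, "travel": [1.5, -1.25, 0], "turn": 0}, {"claw": -1, "travel": [3, -2.5, 0], "turn": 0}, {"claw": -1, "travel": [3, -2.5, 0], "turn": 0}, {"claw": -1, "travel": [3, -2.5, 0], "turn": 0}, {"claw": -1, "travel": [3, -2.5, 0], "turn": 0}]'

```text
time: 10.52
ee_pos: [0.5171, -0.0405, 0.3791]
tcp_rot: [-179.9, 0.0, -129.6]
wrist_force: [1.0, 1.1, 0.9]
opening: -0.0001
```

Emit:
move_arm --commands '[{"claw": -1, "travel": [3, -2.5, 0], "turn": 0}, {"claw": -1, "travel": [3, -2.5, 0], "turn": 0}, {"claw": -1, "travel": [3, -2.5, 0], "turn": 0}, {"claw": -1, "travel": [3, -2.5, 0], "turn": 0}, {"claw": -1, "travel": [3, -2.5, 0], "turn": 0}]'

```text
time: 10.93
ee_pos: [0.5175, -0.2362, 0.3792]
tcp_rot: [-179.9, 0.0, -129.7]
wrist_force: [0.4, 0.8, -0.7]
opening: -0.0001
```

Emit:
move_arm --commands '[{"claw": -1, "travel": [1.4, -1.15, 0], "turn": 0}, {"claw": -1, "travel": [0, 0, 0], "turn": 0}, {"claw": -1, "travel": [0, 0, 0], "turn": 0}]'

```text
time: 11.18
ee_pos: [0.5177, -0.2533, 0.3784]
tcp_rot: [180.0, -0.0, -129.8]
wrist_force: [0.1, 0.5, 0.4]
opening: -0.0002
```

```bash
python3 go.py .5175 -.2525 .251
```

```text
t 11.18 p [ 0.5177 -0.2533  0.3784] rot [ 180.    -0.  -129.8] q [-26.1   8.2  10.6  92.5   0.  -76.3] F [0.14 0.45 0.4 ] T [ 0.036  0.001 -0.038] open -0.0002
tool shift cm [-0.05  0.06 12.74]
```

Emit:
move_arm --commands '[{"claw": -1, "travel": [0, 0, 2], "turn": 0}, {"claw": -1, "travel": [0, 0, 4], "turn": 0}, {"claw": -1, "travel": [0, 0, 4], "turn": 0}, {"claw": -1, "travel": [0, 0, 2.5], "turn": 0}, {"claw": -1, "travel": [0, 0, 0], "turn": 0}]'

```text
time: 11.6
ee_pos: [0.5167, -0.2503, 0.2478]
tcp_rot: [179.5, -0.1, -129.6]
wrist_force: [-1.7, -0.1, -0.4]
opening: 0.0002
```

Emit:
move_arm --commands '[{"claw": -1, "travel": [0, 0, 0.4], "turn": 0}, {"claw": -1, "travel": [0, 0, 0.4], "turn": 0}, {"claw": -1, "travel": [0, 0, 0], "turn": 0}]'

```text
time: 11.85
ee_pos: [0.5185, -0.2521, 0.2469]
tcp_rot: [-179.9, 0.0, -129.6]
wrist_force: [-0.1, -0.2, -0.2]
opening: -0.0
```

Emit:
move_arm --commands '[{"claw": -1, "travel": [0, 0, 0.3], "turn": 0}, {"claw": -1, "travel": [0, 0, 0], "turn": 0}]'

```text
time: 12.02
ee_pos: [0.5182, -0.2523, 0.2431]
tcp_rot: [-179.9, 0.0, -129.7]
wrist_force: [-0.4, -0.3, 0.1]
opening: -0.0003
```

Emit:
move_arm --commands '[{"claw": -1, "travel": [0, 0, 0.3], "turn": 0}, {"claw": -1, "travel": [0, 0, 0], "turn": 0}]'

```text
time: 12.18
ee_pos: [0.5182, -0.2524, 0.2395]
tcp_rot: [-179.9, 0.0, -129.7]
wrist_force: [1.0, -0.4, 2.2]
opening: -0.0003
```

Emit:
move_arm --commands '[{"claw": -1, "travel": [0, 0, 0.3], "turn": 0}, {"claw": -1, "travel": [0, 0, 0], "turn": 0}]'

```text
time: 12.35
ee_pos: [0.5182, -0.2524, 0.2364]
tcp_rot: [-179.9, 0.0, -129.7]
wrist_force: [2.9, -0.3, 3.3]
opening: 0.0002
```

Emit:
move_arm --commands '[{"claw": -1, "travel": [0, 0, 0.2], "turn": 0}, {"claw": -1, "travel": [0, 0, 0], "turn": 0}]'

```text
time: 12.52
ee_pos: [0.5181, -0.2524, 0.2354]
tcp_rot: [-179.9, 0.0, -129.7]
wrist_force: [0.8, -0.3, 8.4]
opening: -0.0003
```

Emit:
move_arm --commands '[{"claw": -1, "travel": [0, 0, 0.15], "turn": 0}, {"claw": -1, "travel": [0, 0, 0], "turn": 0}, {"claw": -1, "travel": [0, 0, 0], "turn": 0}]'

```text
time: 12.77
ee_pos: [0.5181, -0.2523, 0.2352]
tcp_rot: [-179.8, 0.0, -129.7]
wrist_force: [-2.3, 1.8, 19.0]
opening: -0.0001
```

Emit:
move_arm --commands '[{"claw": -1, "travel": [0, 0, -0.5], "turn": 0}, {"claw": -1, "travel": [0, 0, -1.5], "turn": 0}, {"claw": -1, "travel": [0, 0, -3], "turn": 0}, {"claw": -1, "travel": [0, 0, -3], "turn": 0}, {"claw": -1, "travel": [0, 0, -3], "turn": 0}]'

```text
time: 13.18
ee_pos: [0.5175, -0.2521, 0.3432]
tcp_rot: [179.9, -0.0, -129.7]
wrist_force: [1.3, -0.4, 0.9]
opening: 0.0001
```

Emit:
move_arm --commands '[{"claw": -1, "travel": [0, 0, -1.5], "turn": 0}, {"claw": -1, "travel": [0, 0, 0], "turn": 0}, {"claw": -1, "travel": [0, 0, 0], "turn": 0}]'

```text
time: 13.43
ee_pos: [0.518, -0.2523, 0.3579]
tcp_rot: [-180.0, 0.0, -129.7]
wrist_force: [0.4, 0.2, -0.3]
opening: -0.0
```

```bash
python3 go.py
python3 - <<'E'
from h import *
a=viewer.camera('side');b=viewer.camera('top')
x=cv2.resize(a[140:290,240:360],None,fx=3,fy=3);y=cv2.resize(b[140:240,195:325],None,fx=3,fy=3)
y=cv2.copyMakeBorder(y,0,450-300,0,0,0)
cv2.imwrite('pics/fin.png',np.hstack([x,y]))
E
```

```text
t 13.43 p [ 0.518  -0.2523  0.3579] rot [-1.7997e+02  1.0000e-02 -1.2968e+02] q [-26.    7.8   8.   90.1  -0.  -76.3] F [ 0.38  0.2  -0.29] T [-0.003  0.008  0.045] open -0.0
```

View pics/fin.png

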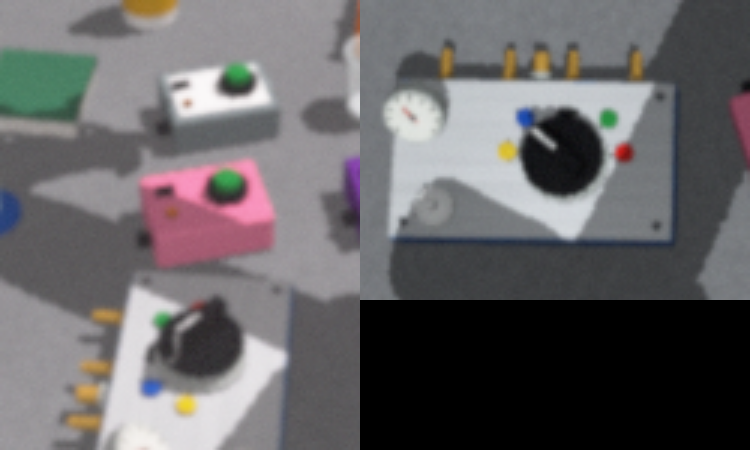

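The final pictures show the knob down in its slot with its pointer at the blue tag, and the grey box's button up again. The arm is clear of everything, so I'm handing in.

```bash
python3 -c "
from workcell import bot
print(bot.job_done())"
```

```text
the job is handed in; nothing more can be done
None
```

The vacuum is switched to the blue line, the pump's start button has been pressed and released, and the job is handed in at about 13.5 s. No verdict was reported, so the results below are my own checks.

- **Knob:** I gripped the bar and lifted it about 10 mm, which the side view confirmed. I turned it to 45° and slid the pin over the collar with only about 4–6 N on it. The force stepped back at 48°, which marked the slot edge. I centred it at about 50° and lowered it until the wrist load eased at the height where I had first gripped it, then let go.
- **Button:** I pressed the light-grey box's button with shut fingers. The force rose sharply at the stop, reaching 19 N, after about 5–6 mm of travel, and then I withdrew.
- **Last checks:** The pictures show the knob down and pointing at the blue tag, and the button up. The wrist force reads about 0 with the arm clear, and no contact with any bystander showed up.
- **Disagreement:** The two cameras differed by about 5 mm on the button's position when projected at its nominal height. I used the top view, and the press worked.

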